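# Unfold the crank and snug the vial clamp

## Robot

A 6-joint arm with a two-finger parallel gripper is mounted at the origin on the work surface. World frame = base frame: x ahead of the robot, y to its left, z up, the work surface at z = 0. Lengths are in m, angles in rad, forces in N, time in s.
With the tool pointing down it reaches from about 0.35 to 0.775 m from the base axis. Payload 7.3 kg.
Tool frame: the origin (TCP) lies at the very end of the fingers, on their centre line; the grasp point (between the pads) lies 19 mm behind it; x points along the fingers, y is the direction in which the jaws open and shut, and the axes are right-handed (so a half turn about x gives the same grasp; the last joint's range is limited). The gripper opens to 92 mm and grips with 3 to 60 N. Pads are 19 mm wide; open, the fingers measure 130 mm over their backs; the gripper's body (75 mm by 190 mm) begins 47 mm behind the grasp point.
Start: joints at [-0.146, 0.342, 1.524, -0, 1.275, -0.146], TCP at [0.525, 0, 0.227] pointing down, gripper open.
Joint ranges: [-2.53, 2.53], [-0.77, 2.02], [0.04, 2.7], [-1, 4.14], [0.28, 2.66], [-3.11, 3.11]. Speed limits (rad/s): [2.57, 2.57, 3.14, 3.14, 3.14, 3.14].

## Interface

Orientations are given as a rotation vector (axis times angle).
In Python, from workcell import * gives the robot as it stands.
- The arm moves only by the tool jog_arm, never from a script. Its argument "steps" is a list that holds one entry, the list of rows, each a list of 7 numbers: the shift along the tool's x, y, z in cm, then the turn, a rotation vector about the tool's x, y, z in rad, then the gripper's target within -1 to 1 (shut at 1, half-way at 0, fully open at -1). A call has 1 to 12 rows; each row is the pose to reach, as a shift and turn from the pose commanded when the call began, along the tool's axes at that moment; what a row does not reach only later rows make up. A row lasts 1/8 s, in which the tool goes at most 62.5 mm and 10.7 degrees, less where a joint would pass 70% of its speed; a pose out of reach is approached as far as the arm can. A call with a gripper value outside its range is refused whole. The fingers move at their own pace and stop on an object; "grip_force" is the grip in N (left out, the last holds). Time passes only in rows, so rows that repeat a pose let the fingers close. It gives the time, the measured TCP pose, the force and the opening at its end, in the units of the state.
- read_state(): the state, without advancing time (a new reading comes with each control period).
- capture(name): name is "scene" or "side" or "wrist"; returns a dict with "img" (480x640x3 uint8, blue, green, red), "z_map" (480x640 float32, m along the optical axis (not along the pixel's ray), 0 where there is no reading), "fx", "fy", "cx", "cy" (pixels), "rvec" (rotation vector, rad) and "tvec" (3), from world to camera coordinates, as OpenCV has them; the wrist camera has in their place "mount" (4x4, takes a point from camera to tool coordinates, whose origin is the TCP and whose axes are the tool frame's). Camera axes: x right, y down, z forward; pixel columns grow to the right and rows downward; lengths in m; the calibration is good to about 2 mm. A picture is of the moment at which its call begins: read the wrist's pose just before it.
- job_done(): hands the job in, once; it reports no verdict.
The state is a dict: "t": time; "q": joint angles; "joint_vel": joint speeds; "joint_torque": joint torques, N m; "tcp_pos": TCP position; "tool_rot": TCP orientation; "contact_force": force on the tool from outside, world axes, zero at the start; "wrist_torque": the same for the moment, N m; "gripper_width": opening from 0.0 (shut) to 1.0 (fully open).
Only numpy, scipy, OpenCV 4.12 (cv2) and the standard library are available. Lean on these libraries where they do the work, as an engineer would, in place of code of your own. Each camera call takes 0.05 s, during which the arm holds its last target.

## Task

Fold the little crank handle of the clamp rack all the way up until it stands upright, then turn the crank clockwise (seen from above) until the jaw holds the cork-topped glass vial firmly against the end stop's rubber buffer; you should feel it go snug (about 10 N of squeeze). The glass is thin, so do not squeeze it anywhere near 25 N. Work only by the handle, leave it standing and let go with the vial still held, and leave the other things where they are.

Things in the scene. Friction and masses are not known exactly. Their poses are not given: they have to be found in the camera images.
- clamp: Clamp rack fixed to the counter: white acrylic base 150 (x) x 310 (y) x 8 mm, origin at the centre of its underside. A channel between two 12 mm high rails (52 mm apart) runs along its y axis. The gearbox block (60 x 56 mm, top 58 mm above the counter) near its -y end drives the jaw to +y.
- crank_axis (a point): Point on the crank's vertical turning axis (in the gearbox's centre), at the height of the top face of the crank arm, 89 mm above the counter. Fixed in the rack.
- crank (a joint): Crank angle in rad, 0 at the start, growing clockwise seen from above; vertical axis. Needs 1.0 to 1.6 turns. The jaw moves 12 mm per rad, without play. Dry friction 0.08 N m (1.8 N at the handle) holds it where it is left and keeps up to 6 N of squeeze after release. Squeeze on the vial in N = (handle force along the circle x 0.045 m - 0.08) / 0.012; 4.4 N there gives 10 N.
- handle_hinge (a point): Fold hinge of the handle, on the crank arm's end: 45 mm from the crank axis, 98 mm above the counter. At the start the arm (14 mm wide, 6 mm thick, on a 14 mm hub post 25 mm high) points from the axis to the rack's -x. The fold axis is level, square to the arm.
- handle (a joint): Fold angle of the handle in rad: 0 folded flat (lying level along the arm, over the axis, free end towards the axis and 15 mm beyond it), 1.57 upright, stop at 1.8. Dry friction of 0.04 N m keeps it at any angle, in both directions.
- handle_grip (a point): Middle line of the handle, 42 mm from the fold hinge. The black barrel-shaped sleeve, round, 17 mm thick here, 14 mm at its ends, reaches from 10 to 60 mm from the hinge and spins freely about its own length, so a pinched sleeve need not turn with the crank. Folded, its middle line is 98 mm above the counter and nothing wider than 14 mm is within 40 mm below it.
- jaw: Sliding aluminium jaw plate, 46 wide x 10 x 40 mm high, in the channel. Moved only by the crank; it moves along the rack's +y as the crank turns. Not to be touched.
- jaw_face (a point): Centre of the jaw's pressing face, 30 mm above the counter.
- end_stop: Fixed upright aluminium plate across the channel, 50 wide x 10 x 45 mm high, at a different place along the channel each time. Origin at the centre of its underside. It carries a dark rubber buffer pad (32 wide x 26 mm high) on a screw stem, facing the jaw: this is what the vial is pressed against.
- stop_face (a point): Centre of the end stop plate's face towards the jaw, 31 mm above the counter. The buffer's pressing face stands 3 to 9 mm in front of it towards the jaw; it is screwed in differently each time and not measured, so where the vial gets tight must be felt.
- vial: Loose round glass vial, about 40 mm in diameter, 68 mm tall with its cork, 0.06 to 0.13 kg, standing in the channel between jaw and end stop. Origin at the centre of its underside. The jaw pushes it along to the end stop; once tight, the squeeze rises by roughly 30 N per mm of jaw travel. Not to be touched.
- vial_mid (a point): Vial's axis, 30 mm above its underside.
- clip: Bystander: black plastic hair clip, 18 x 60 x 14 mm, lying on the rack's base
- tumbler: Bystander: small stainless steel tumbler, 72 mm wide, 85 mm tall
- face_brush: Bystander: hard silicone face brush, 64 mm wide, 52 mm tall
- cream_jar: Bystander: amber jar, 60 mm wide, 50 mm tall
- soap: Bystander: bar of soap, 55 x 85 x 25 mm
- comb: Bystander: wooden comb, 30 x 150 x 5 mm
- lotion: Bystander: white bottle, 48 mm wide, 110 mm tall

How it is judged:
On the way, in this order (a step that is already met when the one before it is completed fails the run):
1. the handle is folded up to upright while the jaw has not moved more than 10 mm (value of joint handle above 1.35 rad and distance of jaw_face from where it was at the start of the episode below 0.01 m), for 0.2 s.
2. the jaw presses the vial against the end stop's buffer with more than 5 N (contact force between vial and jaw above 5 N and y of vial_mid in the frame of end_stop above -0.042 m), for 0.2 s.
At the end, for the whole second after the job is handed in: The vial stands upright (within 6 degrees) and at rest at the end stop (its axis less than 42 mm from the middle of the stop plate), the jaw still pressing on it with more than 2 N, and the handle is left unfolded (over 1.2 rad) (contact force between vial and jaw above 2 N and y of vial_mid in the frame of end_stop above -0.042 m and value of joint handle above 1.2 rad and angle between vial's own z axis and vertical below 0.1 rad and linear speed of vial below 0.01 m/s); the robot touches nothing.
It fails at once if the jaw presses on the glass vial with over 25 N (contact force between vial and jaw above 25 N).
It fails at once if the jaw is driven with the handle still folded (value of joint handle below 1 rad and distance of jaw_face from where it was at the start of the episode above 0.012 m).
It fails at once if the robot touches the vial or the jaw (contact force between any of the arm, the fingers and vial above 1 N or contact force between any of the arm, the fingers and jaw above 1 N).
It fails at once if a bystander is displaced by more than 30 mm (distance of any of clip, tumbler, face_brush, cream_jar, soap, comb, lotion from where it was at the start of the episode above 0.03 m).
It also fails if it takes over 70 s, if anything falls off the work surface, if the arm or the gripper's body presses on something with over 40 N, if the wrist force passes 120 N, or if a joint passes its speed limit or range.

## Working session

There is one attempt and no reset: what is moved stays moved. The work goes in short steps, Python scripts to look and compute and a tool call to move; the robot and the scene stay as the last step left them, time stands still between calls to the robot, and variables do not carry over. Pictures are saved under pics/ and viewed, and the job is handed in when it is done.

Besides the shell and the picture viewer there is one more tool, called after "Request:" by a JSON object that holds its "name" and its "arguments". jog_arm: Moves the arm, as the interface text tells. Its arguments: {"type":"object","properties":{"steps":{"type":"array","items":{"type":"array","items":{"type":"array","items":{"type":"number"}}}},"grip_force":{"type":"number"}},"required":["steps"]}

```bash
mkdir -p pics; ls
cat > h.py <<'E'
from workcell import *
import numpy as np, cv2
from scipy.spatial.transform import Rotation as R
def ext(c,s=None):
    if 'mount' in c:
        M=np.array(c['mount']); T=np.eye(4); T[:3,:3]=R.from_rotvec(s['tool_rot']).as_matrix(); T[:3,3]=s['tcp_pos']
        return T@M
    T=np.eye(4); T[:3,:3]=cv2.Rodrigues(np.array(c['rvec'],float))[0]; T[:3,3]=np.array(c['tvec']).ravel()
    return np.linalg.inv(T)
def ray(c,E,u,v):
    d=E[:3,:3]@np.array([(u-c['cx'])/c['fx'],(v-c['cy'])/c['fy'],1.]); return E[:3,3],d
def onz(c,E,u,v,z):
    o,d=ray(c,E,u,v); return o+d*(z-o[2])/d[2]
def cloud(c,E):
    v,u=np.mgrid[:480,:640]; z=c['z_map']
    P=np.stack([(u-c['cx'])/c['fx']*z,(v-c['cy'])/c['fy']*z,z],-1)
    W=P@E[:3,:3].T+E[:3,3]; W[z==0]=np.nan; return W
E
python3 - <<'E'
from h import *
s=read_state(); print(s)
for n in ['scene','side','wrist']:
    s=read_state(); c=capture(n); cv2.imwrite(f'pics/{n}0.png',c['img']); E=ext(c,s); print(n,E.round(3).tolist(),c['fx'],c['cx'],c['cy'])
    np.savez(f'{n}0.npz',E=E,**{k:v for k,v in c.items()})
E
```

```text
pics
{'t': 0.0, 'q': array([-1.46007259e-01,  3.42706736e-01,  1.52498088e+00, -2.12952902e-06,
        1.27540691e+00, -1.45997290e-01]), 'joint_vel': array([-0.00173697,  0.00019167,  0.00012135, -0.00137743,  0.00062379,
        0.00146137]), 'joint_torque': array([ 7.61924657e-04, -4.31245601e+01, -2.44219762e+01,  7.17750052e-02,
        5.59406646e-02, -1.04314388e-04]), 'tcp_pos': array([5.24606624e-01, 7.56401655e-05, 2.26065876e-01]), 'tool_rot': array([ 1.20866285,  1.21044898, -1.21019846]), 'contact_force': array([ 0.02022079,  0.40321151, -0.10398239]), 'wrist_torque': array([-0.01524222,  0.051298  ,  0.04575886]), 'gripper_width': 0.998097533180608}
scene [[0.366, 0.603, -0.709, 1.245], [0.931, -0.238, 0.278, -0.254], [-0.001, -0.761, -0.649, 0.728], [0.0, 0.0, 0.0, 1.0]] 437.4071499895411 315.9788652790708 242.76363230087844
side [[-0.966, -0.135, 0.222, 0.338], [-0.259, 0.57, -0.78, 0.835], [-0.021, -0.81, -0.586, 0.684], [0.0, 0.0, 0.0, 1.0]] 477.0408832913321 318.6037892357212 245.4577100084085
wrist [[1.0, 0.001, -0.001, 0.525], [0.0, -0.951, -0.311, 0.084], [-0.002, 0.311, -0.951, 0.385], [0.0, 0.0, 0.0, 1.0]] 419.10882056301637 319.541510346813 231.83101944636948
```

View pics/scene0.png

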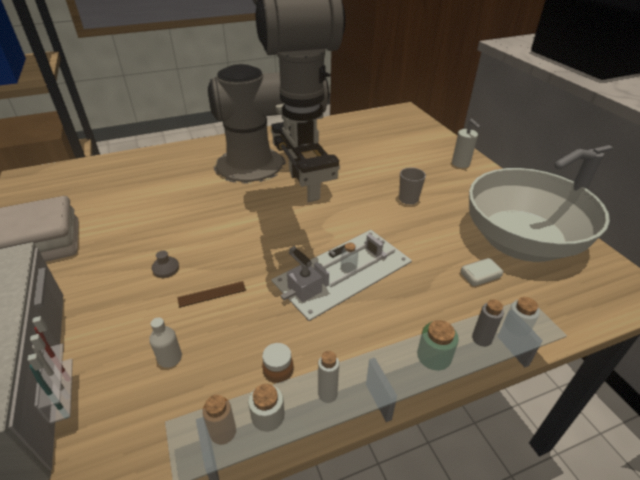

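View pics/side0.png

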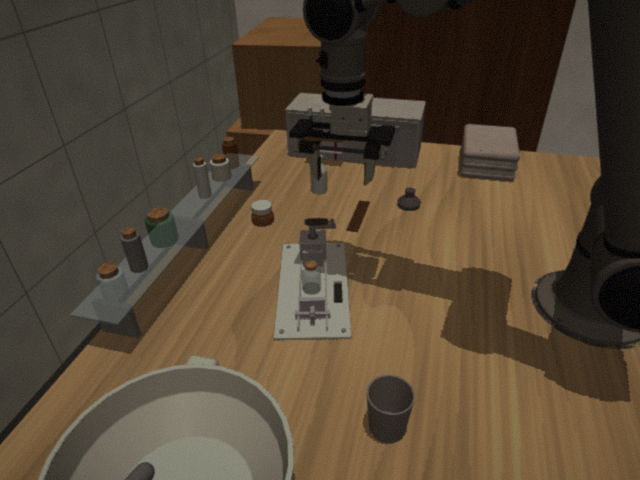

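View pics/wrist0.png

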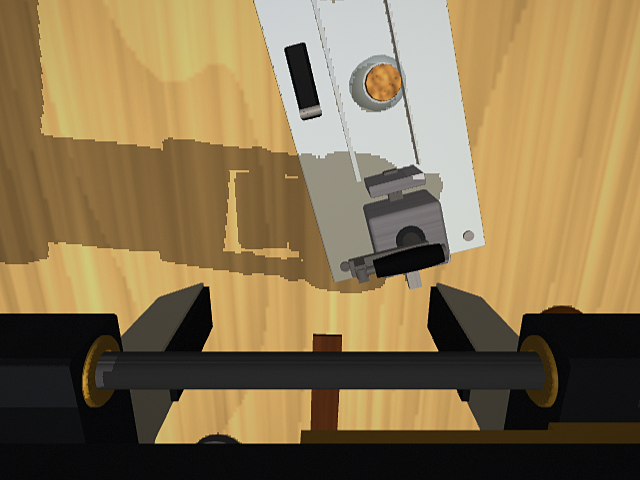

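The wrist view shows the rack with the gearbox at about (405,225), the black folded sleeve at (375-445, 258), its hinge at about (360,268), the vial at (378,82) and the clip at (303,80). Next I'll measure these.

Run:
```python
from h import *
for n in ['wrist','scene','side']:
    d=dict(np.load(f'{n}0.npz')); E=d['E']; W=cloud(d,E); img=d['img'].astype(int)
    roi=(W[...,0]>0.45)&(W[...,0]<0.85)&(W[...,1]>-0.15)&(W[...,1]<0.35)
    hi=roi&(W[...,2]>0.085)&(W[...,2]<0.118)&(img.max(-1)<45)
    if n=='wrist': hi[290:]=False
    k,l,st,ce=cv2.connectedComponentsWithStats(hi.astype(np.uint8))
    for i in range(1,k):
        if st[i,4]<15: continue
        P=W[l==i]; m=P.mean(0); U,S,V=np.linalg.svd(P-m,full_matrices=False)
        t=(P-m)@V[0]; print(n,st[i],m.round(4),V[0].round(3),t.min().round(4),t.max().round(4),'zmax',np.nanpercentile(P[:,2],98).round(4))
    # white base
    wh=roi&(W[...,2]>0.003)&(W[...,2]<0.013)&(img.min(-1)>110)
    if n!='wrist':
        k,l,st,ce=cv2.connectedComponentsWithStats(wh.astype(np.uint8),connectivity=8)
    pts=W[wh][:,:2].astype(np.float32); print(n,'base',len(pts),cv2.minAreaRect(pts), )
    for nm,mm in [('cork',(W[...,2]>0.06)&(W[...,2]<0.075)&(img[...,2]>img[...,0]+50)),('arm',(W[...,2]>0.083)&(W[...,2]<0.094)),('top',(W[...,2]>0.053)&(W[...,2]<0.062))]:
        q=roi&mm
        if n=='wrist': q[300:]=False
        if q.sum(): print(nm,q.sum(),np.median(W[q],0).round(4),cv2.minAreaRect(W[q][:,:2].astype(np.float32)))
d=dict(np.load('wrist0.npz')); cv2.imwrite('pics/crop.png',cv2.resize(d['img'][140:310,260:500],None,fx=3,fy=3,interpolation=cv2.INTER_CUBIC))
```

```text
wrist [ 373  244   72   34 1455] [ 0.5891 -0.029   0.1044] [-0.964 -0.265 -0.012] -0.0251 0.0254 zmax 0.1074
wrist base 32969 ((0.5851617455482483, 0.024232298135757446), (0.15023279190063477, 0.3142974376678467), 15.338221549987793)
cork 24 [0.5711 0.0899 0.0748] ((0.5665778517723083, 0.09059371799230576), (0.01740313321352005, 0.02096296101808548), 3.290388345718384)
arm 534 [ 0.5679 -0.0309  0.0891] ((0.5753403902053833, -0.029169704765081406), (0.06289125233888626, 0.013996304012835026), 26.654621124267578)
top 3833 [ 0.5858 -0.0112  0.0584] ((0.5839834809303284, 0.02688867598772049), (0.0600505992770195, 0.17421579360961914), 15.269925117492676)
scene base 2924 ((0.6045387983322144, 0.09413082897663116), (0.22521401941776276, 0.35632237792015076), 35.166748046875)
cork 15 [0.5706 0.0958 0.0745] ((0.5718789100646973, 0.09620075672864914), (0.01265418529510498, 0.02043657749891281), 33.35064697265625)
arm 82 [ 0.5915 -0.0383  0.0873] ((0.7516741156578064, 0.06915397942066193), (0.3447096049785614, 0.31429794430732727), 72.52604675292969)
top 553 [ 0.6009 -0.0288  0.0576] ((0.5783791542053223, 0.05872561037540436), (0.06223420426249504, 0.24064776301383972), 13.662747383117676)
side [306 219  22   7 138] [ 0.5866 -0.0265  0.1017] [-0.961 -0.276 -0.01 ] -0.0231 0.0239 zmax 0.1084
side base 3428 ((0.5685096979141235, 0.07908520847558975), (0.148084357380867, 0.30887842178344727), 15.274557113647461)
cork 2 [0.5694 0.0852 0.0742] ((0.569389283657074, 0.08516359329223633), (0.014309079386293888, 0.0), -120.88885498046875)
arm 355 [0.8486 0.0231 0.0867] ((0.6975888609886169, 0.10184206068515778), (0.49369487166404724, 0.3047793507575989), 89.98880004882812)
top 534 [ 0.5817 -0.0098  0.0581] ((0.6228640675544739, -0.012474671006202698), (0.13131821155548096, 0.41229283809661865), 35.15668869018555)
```

View pics/crop.png

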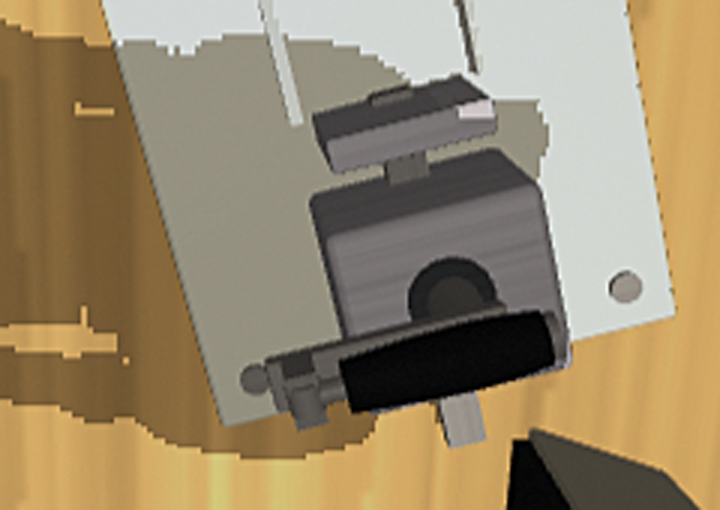

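Request:
{"name": "jog_arm", "arguments": {"steps": [[[5.6,-7.1,-2.9,1.304,0,0,-1],[5.6,-7.1,-2.9,1.304,0,0,-1],[5.6,-7.1,-2.9,1.304,0,0,-1],[5.6,-7.1,-2.9,1.304,0,0,-1],[5.6,-7.1,-2.9,1.304,0,0,-1],[5.6,-7.1,-2.9,1.304,0,0,-1],[5.6,-7.1,-2.9,1.304,0,0,-1],[5.6,-7.1,-2.9,1.304,0,0,-1],[5.6,-7.1,-2.9,1.304,0,0,-1],[5.6,-7.1,-2.9,1.304,0,0,-1]]], "grip_force": 20}}

```text
t: 1.4
tcp_pos: [0.454, 0.029, 0.1707]
tool_rot: [2.078, 0.281, -2.078]
contact_force: [-0.2, -0.4, -0.8]
gripper_width: 1.004
```

```bash
cat > look.py <<'E'
import sys
from h import *
s=read_state(); c=capture('wrist'); E=ext(c,s); k=sys.argv[1]
cv2.imwrite(f'pics/{k}.png',c['img']); np.savez(f'{k}.npz',E=E,**c)
print(s['t'],s['tcp_pos'].round(4),R.from_rotvec(s['tool_rot']).as_matrix().round(3).tolist(),s['contact_force'].round(2),s['gripper_width'],s['q'].round(3))
E
python3 look.py w1
python3 - <<'E'
from h import *
for n in ['w1']:
    d=dict(np.load(f'{n}.npz')); E=d['E']; W=cloud(d,E); img=d['img'].astype(int)
    hi=(np.hypot(W[...,0]-.59,W[...,1]+.03)<.06)&(W[...,2]>0.085)&(W[...,2]<0.118)&(img.max(-1)<45)
    k,l,st,ce=cv2.connectedComponentsWithStats(hi.astype(np.uint8))
    for i in range(1,k):
        if st[i,4]<15: continue
        P=W[l==i]; m=P.mean(0); U,S,V=np.linalg.svd(P-m,full_matrices=False)
        t=(P-m)@V[0]; print(n,st[i],m.round(4),V[0].round(3),t.min().round(4),t.max().round(4),'zmax',np.nanpercentile(P[:,2],98).round(4))
E
```

```text
1.4 [0.454  0.029  0.1707] [[-0.0, 0.266, -0.964], [-0.0, -0.964, -0.266], [-1.0, -0.0, 0.0]] [-0.2  -0.37 -0.83] 1.00355177810946 [-0.105  0.273  1.793 -0.     1.075  1.197]
w1 [483   0   6  32  79] [ 0.5967 -0.0223  0.0872] [-0.965 -0.262  0.034] -0.0075 0.0077 zmax 0.0895
w1 [ 486    0   43   87 2886] [ 0.5846 -0.0306  0.1043] [-0.961 -0.275 -0.034] -0.0193 0.0211 zmax 0.1075
w1 [480  32   6  30  70] [ 0.5827 -0.0261  0.0872] [-0.964 -0.263  0.03 ] -0.0069 0.0073 zmax 0.0896
w1 [474  63  13  56 196] [ 0.5582 -0.0328  0.0912] [-0.876 -0.24   0.418] -0.0181 0.0111 zmax 0.1008
```

View pics/w1.png

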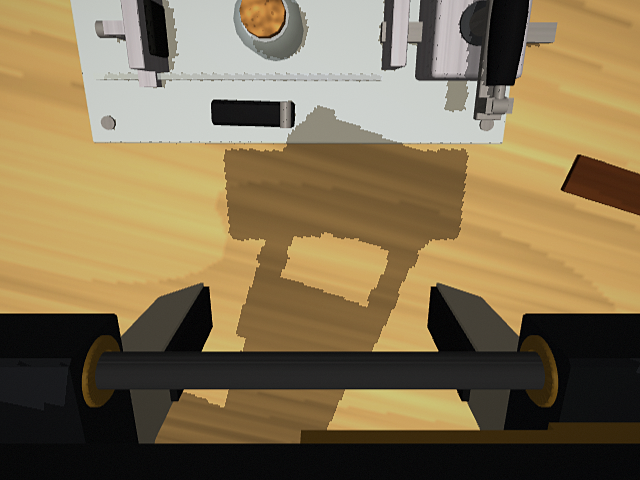

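The view shows the sleeve at (505,40) and the clip at (250,112). The tool's y and z signs are opposite to what I assumed: y = -rack y, z = -rack x. I'll move over the grip with this corrected.

Request:
{"name": "jog_arm", "arguments": {"steps": [[[0,9.4,-12.1,0,0,0,-0.6],[0,9.4,-12.1,0,0,0,-0.6],[0,9.4,-12.1,0,0,0,-0.6],[0,9.4,-12.1,0,0,0,-0.6],[0,9.4,-12.1,0,0,0,-0.6],[0,9.4,-12.1,0,0,0,-0.6]]]}}

```text
t: 2.2
tcp_pos: [0.5946, -0.0291, 0.171]
tool_rot: [2.078, 0.28, -2.079]
contact_force: [-0.4, -0.6, 0.8]
gripper_width: 0.8
```

```bash
python3 look.py w2
python3 - <<'E'
from h import *
for n in ['w2']:
    d=dict(np.load(f'{n}.npz')); E=d['E']; W=cloud(d,E); img=d['img'].astype(int); print(E.round(3).tolist())
    hi=(np.hypot(W[...,0]-.59,W[...,1]+.03)<.06)&(W[...,2]>0.085)&(W[...,2]<0.118)&(img.max(-1)<45)
    k,l,st,ce=cv2.connectedComponentsWithStats(hi.astype(np.uint8))
    for i in range(1,k):
        if st[i,4]<15: continue
        P=W[l==i]; m=P.mean(0); U,S,V=np.linalg.svd(P-m,full_matrices=False)
        t=(P-m)@V[0]; print(n,st[i],m.round(4),V[0].round(3),t.min().round(4),t.max().round(4),'zmax',np.nanpercentile(P[:,2],98).round(4))
E
```

```text
2.2 [ 0.5946 -0.0291  0.171 ] [[-0.0, 0.264, -0.964], [0.0, -0.964, -0.264], [-1.0, -0.0, 0.0]] [-0.39 -0.61  0.83] 0.800056096004826 [-0.178  0.516  1.405  0.     1.221  1.125]
[[0.265, -0.916, -0.3, 0.677], [-0.964, -0.252, -0.082, -0.008], [-0.0, 0.311, -0.95, 0.33], [0.0, 0.0, 0.0, 1.0]]
w2 [ 306  214   29   91 2138] [ 0.5912 -0.0311  0.1046] [-0.963 -0.27  -0.014] -0.0235 0.0335 zmax 0.1075
```

View pics/w2.png

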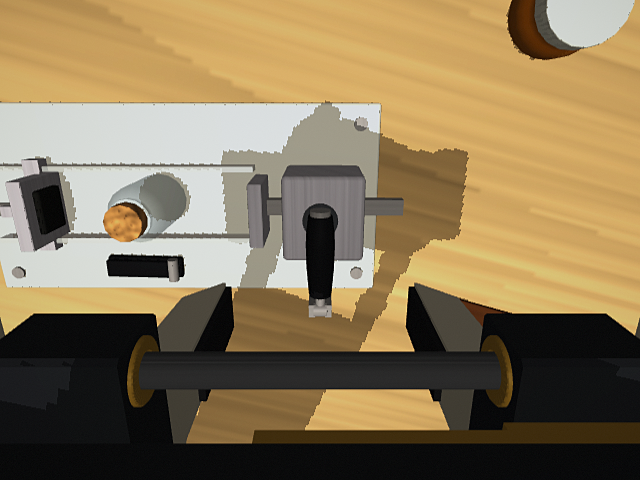

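The view shows the sleeve at columns 306-335 and rows 214-300, the hinge at about (320,308), the gearbox top at about (323,215), the jaw at (258,210), the cork at (125,222) and the buffer at (50,212).

Run:
```python
from h import *
def load(n): return dict(np.load(n+'.npz'))
ex=np.array([.9643,.2648]); ey=np.array([-.2648,.9643])
obs={}
for n in ['wrist0','w2']:
    d=load(n);E=d['E'];W=cloud(d,E);img=d['img'].astype(int)
    hi=(np.hypot(W[...,0]-.59,W[...,1]+.03)<.06)&(W[...,2]>0.085)&(W[...,2]<0.118)&(img.max(-1)<45)
    k,l,st,ce=cv2.connectedComponentsWithStats(hi.astype(np.uint8)); i=1+np.argmax(st[1:,4])
    (cx,cy),(w,h),a=cv2.minAreaRect(np.argwhere(l==i)[:,::-1].astype(np.float32))
    obs[n]=(d,E,cx,cy); print(n,cx,cy,w,h,a,'mid on z.098',onz(d,E,cx,cy,.098).round(4))
    # gearbox top
    q=(np.hypot(W[...,0]-.59,W[...,1]+.02)<.07)&(abs(W[...,2]-.058)<.0025)
    P=W[q][:,:2]; a1=P@ex; b1=P@ey
    lo=lambda v:(np.percentile(v,0.5).round(4),np.percentile(v,99.5).round(4)); print('gear x',lo(a1),'y',lo(b1))
    # arm top
    q=(np.hypot(W[...,0]-.59,W[...,1]+.02)<.08)&(abs(W[...,2]-.0885)<.002); P=W[q][:,:2]
    if len(P): print('arm',len(P),lo(P@ex),lo(P@ey))
A=[];B=[]
for d,E,u,v in obs.values():
    o,r=ray(d,E,u,v); r/=np.linalg.norm(r); M=np.eye(3)-np.outer(r,r); A.append(M);B.append(M@o)
p=np.linalg.solve(sum(A),sum(B)); print('tri sleeve',p.round(4), [np.linalg.norm(a@p-b).round(4) for a,b in zip(A,B)], 'rack', (p[:2]@ex).round(4),(p[:2]@ey).round(4))
d=load('w2');E=d['E'];W=cloud(d,E)
for nm,u,v in [('cork',125,222),('jawtopR',265,210),('jawtop',252,210),('buffer',52,210),('stop',30,200),('hinge',320,308),('vialL',110,245),('rail',200,165),('clip',150,265)]:
    p=W[v,u]; print(nm,p.round(4),(p[:2]@ex).round(4),(p[:2]@ey).round(4))
```

```text
wrist0 408.6764831542969 260.2059020996094 22.07073974609375 70.57786560058594 75.96376037597656 mid on z.098 [ 0.5904 -0.0316  0.098 ]
gear x (np.float64(0.5407), np.float64(0.5997)) y (np.float64(-0.215), np.float64(-0.1602))
arm 423 (np.float64(0.5173), np.float64(0.5785)) (np.float64(-0.1925), np.float64(-0.1787))
w2 320.0 259.0 90.0 28.0 90.0 mid on z.098 [ 0.5873 -0.0323  0.098 ]
gear x (np.float64(0.5418), np.float64(0.6003)) y (np.float64(-0.2161), np.float64(-0.161))
arm 3 (np.float64(0.529), np.float64(0.5295)) (np.float64(-0.1929), np.float64(-0.1797))
tri sleeve [ 0.5892 -0.0311  0.1016] [np.float64(0.0009), np.float64(0.0009)] rack 0.56 -0.186
cork [0.5701 0.0912 0.0751] 0.5739 -0.063
jawtopR [0.589  0.0097 0.034 ] 0.5706 -0.1466
jawtop [0.5914 0.0175 0.0498] 0.5749 -0.1397
buffer [0.5466 0.1613 0.0311] 0.5698 0.0108
stop [0.557  0.1673 0.0474] 0.5814 0.0138
hinge [ 0.5578 -0.0404  0.1015] 0.5271 -0.1867
vialL [0.5199 0.1259 0.0096] 0.5346 -0.0163
rail [0.6046 0.0658 0.0149] 0.6004 -0.0966
clip [0.5156 0.0892 0.0186] 0.5208 -0.0505
```

Request:
{"name": "jog_arm", "arguments": {"steps": [[[5,0.1,-0.2,0,0,0,-0.6],[9.2,0.1,-0.2,0,0,0,-0.3],[9.2,0.1,-0.2,0,0,0,0],[9.2,0.1,-0.2,0,0,0,0.4]]], "grip_force": 15}}

```text
t: 2.75
tcp_pos: [0.5987, -0.0302, 0.0806]
tool_rot: [2.081, 0.278, -2.076]
contact_force: [-0.6, -0.3, 0.5]
gripper_width: 0.52
```

Run:
```python
from h import *
s=read_state(); print(s['tcp_pos'].round(4),s['contact_force'].round(2),s['gripper_width'])
d=dict(np.load('w2.npz'));E=d['E'];W=cloud(d,E)
ex=np.array([.9643,.2648]); ey=np.array([-.2648,.9643])
X=W[...,:2]@ex;Y=W[...,:2]@ey;Z=W[...,2]
for nm,q in [('jaw',(abs(Z-.049)<.003)&(Y<-.1)&(Y>-.155)&(abs(X-.57)<.03)),('stop',(Z>.045)&(Z<.06)&(Y>-.0)&(Y<.06)&(abs(X-.57)<.03)),('buf',(Z>.025)&(Z<.038)&(Y>-.01)&(Y<.06)&(abs(X-.57)<.012)),('cork',(Z>.073)&(Z<.08)&(Y>-.1)&(Y<0)&(abs(X-.57)<.03))]:
    print(nm,q.sum(),np.percentile(Y[q],[1,50,99]).round(4),np.percentile(X[q],[1,50,99]).round(4),np.median(Z[q]).round(4))
c=capture('wrist'); cv2.imwrite('pics/w3.png',c['img'])
```

```text
[ 0.5987 -0.0302  0.0806] [-0.55 -0.31  0.45] 0.5201933026413023
jaw 953 [-0.1467 -0.1419 -0.1367] [0.5482 0.5716 0.5934] 0.0505
stop 1598 [0.0134 0.0162 0.024 ] [0.5469 0.5729 0.5958] 0.053
buf 432 [0.0092 0.0103 0.0467] [0.5582 0.5713 0.5816] 0.0321
cork 1217 [-0.0739 -0.0625 -0.0505] [0.5619 0.574  0.5853] 0.0765
```

View pics/w3.png

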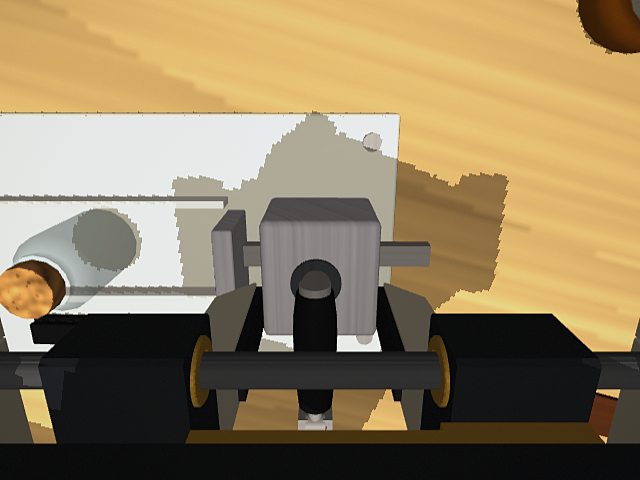

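The fingers straddle the sleeve, which sits at about (315,340) between the pads. Closing now.

Request:
{"name": "jog_arm", "arguments": {"steps": [[[0,0,0,0,0,0,0.8],[0,0,0,0,0,0,1],[0,0,0,0,0,0,1],[0,0,0,0,0,0,1],[0,0,0,0,0,0,1]]], "grip_force": 15}}

```text
t: 3.42
tcp_pos: [0.5977, -0.0288, 0.0792]
tool_rot: [2.08, 0.281, -2.079]
contact_force: [0.0, 6.4, 1.7]
gripper_width: 0.171
```

```bash
python3 look.py w4
```

```text
3.425 [ 0.5977 -0.0288  0.0792] [[0.0, 0.264, -0.965], [0.002, -0.965, -0.264], [-1.0, -0.002, -0.001]] [0.01 6.36 1.72] 0.17143322343308182 [-0.177  0.62   1.5    0.002  1.022  1.126]
```

Request:
{"name": "jog_arm", "arguments": {"steps": [[[0,-0.13,0,0,0,0,1],[-0.56,-0.13,0.04,0,0,0,1],[-1.11,-0.13,0.14,0,0,0,1],[-1.63,-0.13,0.32,0,0,0,1],[-2.14,-0.13,0.57,0,0,0,1],[-2.6,-0.13,0.88,0,0,0,1],[-2.6,-0.13,0.88,0,0,0,1]]]}}

```text
t: 4.35
tcp_pos: [0.5885, -0.0312, 0.1053]
tool_rot: [2.079, 0.279, -2.079]
contact_force: [0.3, 4.6, -0.6]
gripper_width: 0.172
```

```bash
python3 look.py w5
```

```text
4.35 [ 0.5885 -0.0312  0.1053] [[0.0, 0.264, -0.965], [0.0, -0.965, -0.264], [-1.0, -0.0, -0.0]] [ 0.31  4.57 -0.65] 0.17154444644734132 [-0.183  0.574  1.503  0.     1.065  1.121]
```

View pics/w5.png

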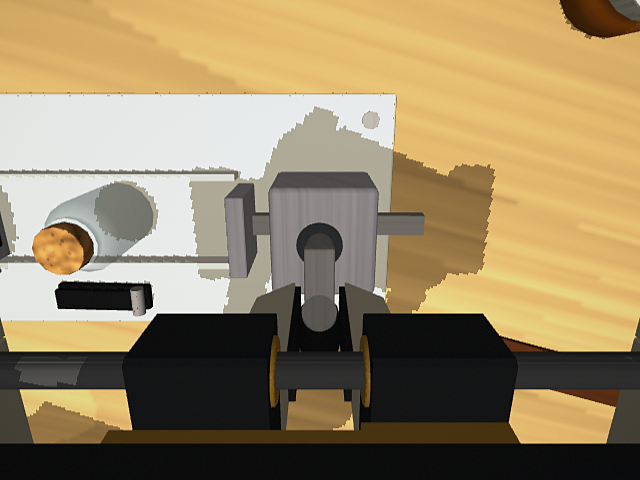

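The handle is rising: its end cap is at (318,313), between the fingers. Continuing to upright.

Request:
{"name": "jog_arm", "arguments": {"steps": [[[-0.42,-0.05,0.36,0,0,0,1],[-0.79,-0.05,0.78,0,0,0,1],[-1.11,-0.05,1.24,0,0,0,1],[-1.36,-0.05,1.74,0,0,0,1],[-1.55,-0.05,2.31,0,0,0,1],[-1.66,-0.05,2.86,0,0,0,1],[-1.7,-0.05,3.42,0,0,0,1],[-1.7,-0.05,3.42,0,0,0,1],[-1.7,-0.05,3.42,0,0,0,1]]]}}

```text
t: 5.52
tcp_pos: [0.5555, -0.04, 0.1218]
tool_rot: [2.078, 0.279, -2.08]
contact_force: [-0.5, 0.6, -0.6]
gripper_width: 0.173
```

```bash
python3 look.py w6
python3 - <<'E'
from h import *
for n in ['side','scene']:
    c=capture(n); np.savez(n+'1.npz',E=ext(c),**c)
    v0,u0=(170,260) if n=='side' else (200,230)
    cv2.imwrite(f'pics/{n}1.png',cv2.resize(c['img'][v0:v0+150,u0:u0+200],None,fx=4,fy=4,interpolation=cv2.INTER_CUBIC))
E
```

```text
5.525 [ 0.5555 -0.04    0.1218] [[-0.001, 0.264, -0.965], [-0.0, -0.965, -0.264], [-1.0, 0.0, 0.001]] [-0.53  0.6  -0.56] 0.17310550200378705 [-0.209  0.503  1.581 -0.     1.059  1.095]
```

View pics/w6.png

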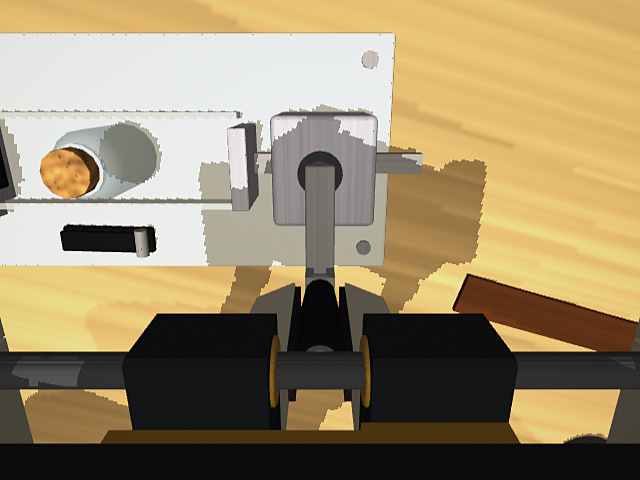

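View pics/side1.png

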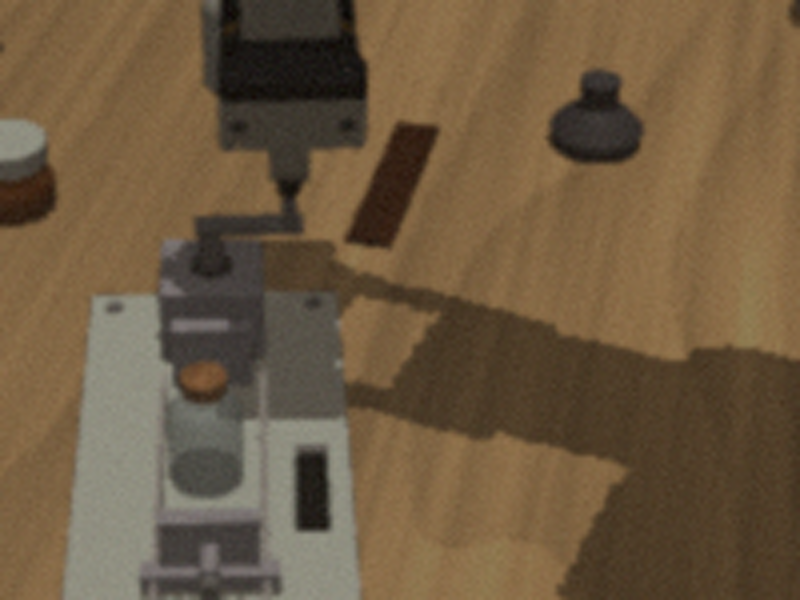

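View pics/scene1.png

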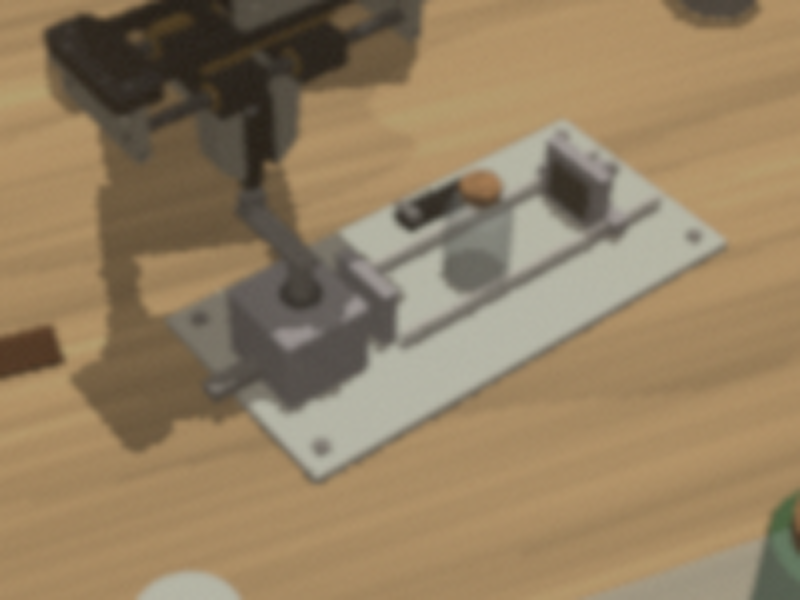

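The handle stands upright with the arm level. In the wrist view its base is at (320,285) and its tip at (320,350). I'll start cranking at 10° per row.

Request:
{"name": "jog_arm", "arguments": {"steps": [[[0,-0.78,-0.07,0,0,0,1],[0,-1.54,-0.27,0,0,0,1],[0,-2.25,-0.6,0,0,0,1],[0,-2.89,-1.05,0,0,0,1],[0,-3.45,-1.61,0,0,0,1],[0,-3.9,-2.25,0,0,0,1],[0,-4.23,-2.96,0,0,0,1],[0,-4.43,-3.72,0,0,0,1],[0,-4.5,-4.5,0,0,0,1],[0,-4.43,-5.28,0,0,0,1],[0,-4.23,-6.04,0,0,0,1],[0,-3.9,-6.75,0,0,0,1]]], "grip_force": 20}}

```text
t: 7.18
tcp_pos: [0.611, 0.0158, 0.1217]
tool_rot: [2.079, 0.28, -2.079]
contact_force: [-3.0, -0.9, 0.5]
gripper_width: 0.173
```

```bash
cat > st.py <<'E'
from h import *
s=read_state(); p=s['tcp_pos']; f=s['contact_force']
ex=np.array([.9643,.2648]); ey=np.array([-.2648,.9643]); A=np.array([.5704,-.1855])
q=np.array([p[:2]@ex,p[:2]@ey])-A; phi=np.degrees(np.arctan2(q[1],-q[0]))
t=np.array([np.sin(np.radians(phi)),np.cos(np.radians(phi))]); F=np.array([f[:2]@ex,f[:2]@ey])
print('t',s['t'],'z',p[2].round(4),'r',np.hypot(*q).round(4),'phi',phi.round(2),'Ftan(on tool)',(F@t).round(2),'Frad',(F@q/np.hypot(*q)).round(2),'fz',f[2].round(2),'w',s['gripper_width'].round(3))
E
python3 st.py; python3 look.py w7
```

```text
7.175 [0.611  0.0158 0.1217] [[-0.0, 0.264, -0.965], [0.0, -0.965, -0.264], [-1.0, -0.0, 0.0]] [-2.98 -0.94  0.45] 0.1728752706305547 [-0.1    0.592  1.417  0.     1.133  1.204]Traceback (most recent call last):
  File "st.py", line 6, in <module>
    print('t',s['t'],'z',p[2].round(4),'r',np.hypot(*q).round(4),'phi',phi.round(2),'Ftan(on tool)',(F@t).round(2),'Frad',(F@q/np.hypot(*q)).round(2),'fz',f[2].round(2),'w',s['gripper_width'].round(3))
                                                                                                                                                                             ^^^^^^^^^^^^^^^^^^^^^^^^
AttributeError: 'float' object has no attribute 'round'
```

View pics/w7.png

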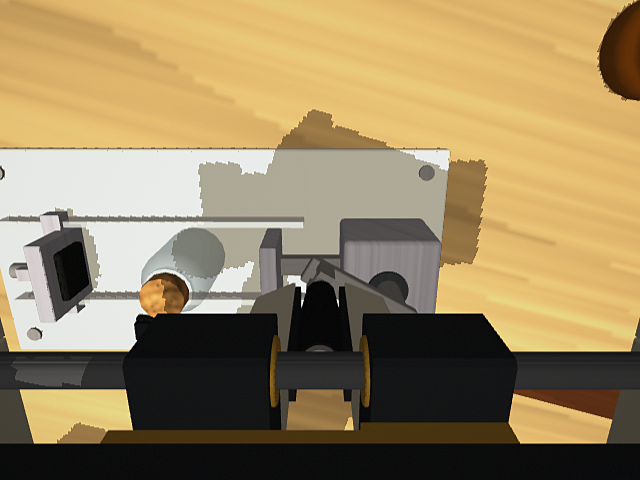

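The crank turns with the handle still upright in the fingers, and the jaw has left the gearbox, now at (270,265). Continuing.

Request:
{"name": "jog_arm", "arguments": {"steps": [[[0,0.45,-0.64,0,0,0,1],[0,1.01,-1.2,0,0,0,1],[0,1.65,-1.65,0,0,0,1],[0,2.36,-1.98,0,0,0,1],[0,3.12,-2.18,0,0,0,1],[0,3.9,-2.25,0,0,0,1],[0,4.68,-2.18,0,0,0,1],[0,5.44,-1.98,0,0,0,1],[0,6.15,-1.65,0,0,0,1],[0,6.79,-1.2,0,0,0,1],[0,7.35,-0.64,0,0,0,1],[0,7.8,0,0,0,0,1]]]}}

```text
t: 8.72
tcp_pos: [0.6309, -0.0602, 0.1218]
tool_rot: [2.079, 0.279, -2.079]
contact_force: [1.5, 1.5, -0.3]
gripper_width: 0.174
```

```bash
sed -i "s/s\['gripper_width'\].round(3)/round(s['gripper_width'],3)/" st.py
python3 st.py; python3 look.py w8
```

```text
t 8.725 z 0.1218 r 0.0453 phi -119.09 Ftan(on tool) -2.08 Frad -0.03 fz -0.26 w 0.174
8.725 [ 0.6309 -0.0602  0.1218] [[0.0, 0.264, -0.965], [-0.0, -0.965, -0.264], [-1.0, 0.0, -0.0]] [ 1.47  1.48 -0.26] 0.17362521052763677 [-0.216  0.63   1.345 -0.     1.166  1.088]
```

View pics/w8.png

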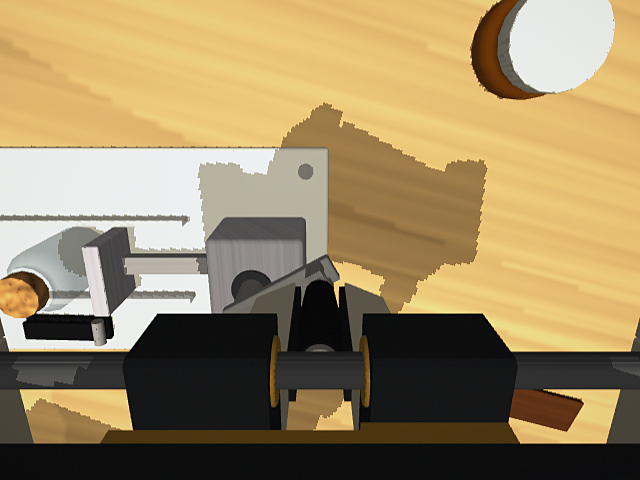

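The jaw, at (110,270), is close behind the vial. The tangential force is about 2 N, which is just friction.

Request:
{"name": "jog_arm", "arguments": {"steps": [[[0,0.33,0.71,0,0,0,1],[0,0.53,1.47,0,0,0,1],[0,0.6,2.25,0,0,0,1],[0,0.53,3.03,0,0,0,1],[0,0.33,3.79,0,0,0,1],[0,0,4.5,0,0,0,1],[0,-0.45,5.14,0,0,0,1],[0,-1.0,5.7,0,0,0,1],[0,-1.65,6.15,0,0,0,1],[0,-2.36,6.48,0,0,0,1],[0,-3.12,6.68,0,0,0,1],[0,-3.9,6.75,0,0,0,1]]]}}

```text
t: 10.28
tcp_pos: [0.5555, -0.0394, 0.1218]
tool_rot: [2.079, 0.279, -2.079]
contact_force: [1.9, -1.8, -0.5]
gripper_width: 0.171
```

```bash
python3 st.py; python3 look.py w9
python3 - <<'E'
from h import *
d=dict(np.load('w9.npz'));W=cloud(d,d['E']); ex=np.array([.9643,.2648]); ey=np.array([-.2648,.9643])
X=W[...,:2]@ex;Y=W[...,:2]@ey;Z=W[...,2]
for nm,q in [('jaw',(abs(Z-.049)<.003)&(Y<0)&(Y>-.155)&(abs(X-.57)<.024)),('buf',(Z>.025)&(Z<.038)&(Y>-.01)&(Y<.02)&(abs(X-.57)<.012)),('cork',(Z>.073)&(Z<.08)&(Y>-.1)&(Y<0.03)&(abs(X-.57)<.03))]:
    if q.sum(): print(nm,q.sum(),np.percentile(Y[q],[1,50,99]).round(4),np.percentile(X[q],[1,50,99]).round(4))
E
```

```text
t 10.275 z 0.1218 r 0.0452 phi 0.5 Ftan(on tool) -2.24 Frad -1.38 fz -0.49 w 0.171
10.275 [ 0.5555 -0.0394  0.1218] [[0.0, 0.264, -0.965], [-0.0, -0.965, -0.264], [-1.0, 0.0, 0.0]] [ 1.91 -1.81 -0.49] 0.17127886295928976 [-0.208  0.502  1.581 -0.     1.058  1.096]
jaw 2124 [-0.0715 -0.0663 -0.0466] [0.5485 0.5736 0.5933]
buf 10 [0.0093 0.0099 0.0105] [0.5584 0.5597 0.5617]
cork 2114 [-0.0533 -0.0424 -0.03  ] [0.5622 0.5739 0.585 ]
```

View pics/w9.png

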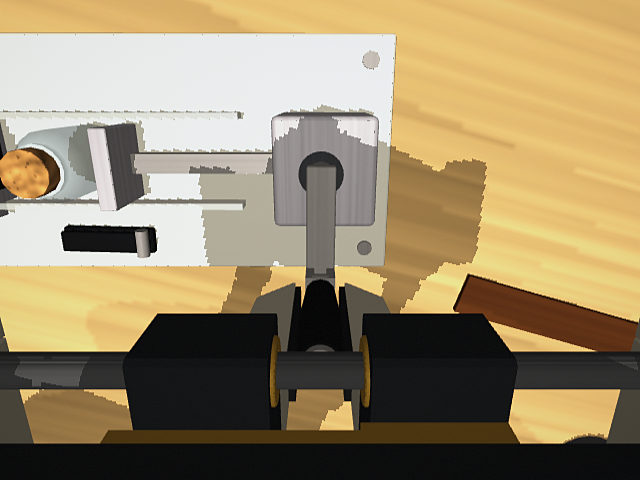

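The jaw is now against the vial and pushing it (cork at (28,173), jaw face at about (100,165)). About 148° should remain, so I'll go another 110° and then feel for contact.

Request:
{"name": "jog_arm", "arguments": {"steps": [[[0,-0.78,-0.07,0,0,0,1],[0,-1.54,-0.27,0,0,0,1],[0,-2.25,-0.6,0,0,0,1],[0,-2.89,-1.05,0,0,0,1],[0,-3.45,-1.61,0,0,0,1],[0,-3.9,-2.25,0,0,0,1],[0,-4.23,-2.96,0,0,0,1],[0,-4.43,-3.72,0,0,0,1],[0,-4.5,-4.5,0,0,0,1],[0,-4.43,-5.28,0,0,0,1],[0,-4.23,-6.04,0,0,0,1],[0,-4.23,-6.04,0,0,0,1]]]}}

```text
t: 11.82
tcp_pos: [0.604, 0.017, 0.1218]
tool_rot: [2.081, 0.279, -2.077]
contact_force: [1.1, -0.6, 0.6]
gripper_width: 0.173
```

```bash
python3 st.py; python3 look.py w10
python3 - <<'E'
from h import *
d=dict(np.load('w10.npz'));W=cloud(d,d['E']); ex=np.array([.9643,.2648]); ey=np.array([-.2648,.9643])
X=W[...,:2]@ex;Y=W[...,:2]@ey;Z=W[...,2]
for nm,q in [('jaw',(abs(Z-.049)<.003)&(Y<0)&(Y>-.155)&(abs(X-.57)<.024)),('buf',(Z>.025)&(Z<.038)&(Y>-.01)&(Y<.02)&(abs(X-.57)<.018)),('cork',(Z>.073)&(Z<.08)&(Y>-.1)&(Y<0.03)&(abs(X-.57)<.03))]:
    if q.sum(): print(nm,q.sum(),np.percentile(Y[q],[1,50,99]).round(4),np.percentile(X[q],[1,50,99]).round(4))
E
```

```text
t 11.825 z 0.1218 r 0.0451 phi 111.46 Ftan(on tool) 1.12 Frad -0.52 fz 0.6 w 0.173
11.825 [0.604  0.017  0.1218] [[0.002, 0.263, -0.965], [0.0, -0.965, -0.263], [-1.0, 0.0, -0.002]] [ 1.06 -0.64  0.6 ] 0.17261355217554286 [-0.099  0.579  1.441  0.     1.12   1.205]
jaw 1703 [-0.0483 -0.0426 -0.0153] [0.5489 0.576  0.5937]
buf 219 [0.0095 0.0104 0.0148] [0.5768 0.5844 0.5878]
cork 1659 [-0.03   -0.0189 -0.0067] [0.5622 0.5744 0.5856]
```

View pics/w10.png

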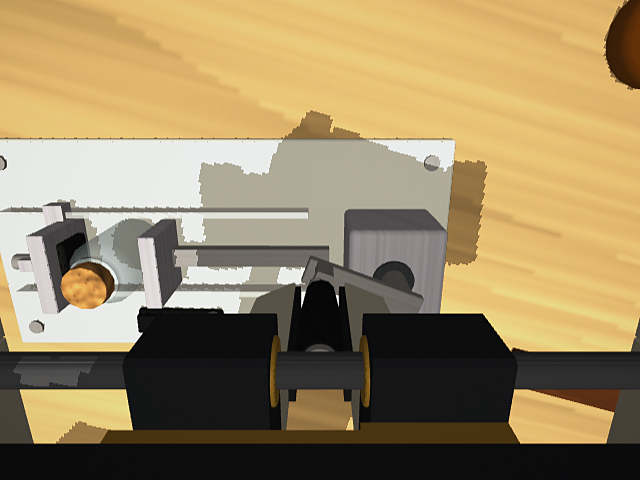

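About 8-9 mm of jaw travel is left, roughly 40°. I'll approach more slowly now.

Request:
{"name": "jog_arm", "arguments": {"steps": [[[0,0.09,-0.22,0,0,0,1],[0,0.18,-0.43,0,0,0,1],[0,0.29,-0.64,0,0,0,1],[0,0.41,-0.85,0,0,0,1],[0,0.54,-1.04,0,0,0,1],[0,0.64,-1.17,0,0,0,1],[0,0.73,-1.29,0,0,0,1],[0,0.83,-1.41,0,0,0,1]]]}}

```text
t: 12.88
tcp_pos: [0.6188, 0.0127, 0.1217]
tool_rot: [2.079, 0.279, -2.079]
contact_force: [-0.9, 2.1, 0.6]
gripper_width: 0.17
```

```bash
python3 st.py
python3 - <<'E'
import numpy as np
# table relative to commanded 131 deg
a=np.radians(131)
for d in range(131,171):
    b=np.radians(d); print(d, round(4.5*(np.sin(a)-np.sin(b)),3), round(-4.5*(np.cos(a)-np.cos(b)),3))
E
```

```text
t 12.875 z 0.1217 r 0.045 phi 131.18 Ftan(on tool) -1.7 Frad 1.47 fz 0.6 w 0.17
131 0.0 -0.0
132 0.052 -0.059
133 0.105 -0.117
134 0.159 -0.174
135 0.214 -0.23
136 0.27 -0.285
137 0.327 -0.339
138 0.385 -0.392
139 0.444 -0.444
140 0.504 -0.495
141 0.564 -0.545
142 0.626 -0.594
143 0.688 -0.642
144 0.751 -0.688
145 0.815 -0.734
146 0.88 -0.778
147 0.945 -0.822
148 1.012 -0.864
149 1.079 -0.905
150 1.146 -0.945
151 1.215 -0.984
152 1.284 -1.021
153 1.353 -1.057
154 1.424 -1.092
155 1.494 -1.126
156 1.566 -1.159
157 1.638 -1.19
158 1.71 -1.22
159 1.784 -1.249
160 1.857 -1.276
161 1.931 -1.303
162 2.006 -1.327
163 2.081 -1.351
164 2.156 -1.373
165 2.232 -1.394
166 2.308 -1.414
167 2.384 -1.432
168 2.461 -1.449
169 2.538 -1.465
170 2.615 -1.479
```

Request:
{"name": "jog_arm", "arguments": {"steps": [[[0,0.05,-0.06,0,0,0,1],[0,0.1,-0.12,0,0,0,1],[0,0.16,-0.17,0,0,0,1],[0,0.21,-0.23,0,0,0,1],[0,0.27,-0.29,0,0,0,1],[0,0.33,-0.34,0,0,0,1],[0,0.38,-0.39,0,0,0,1],[0,0.44,-0.44,0,0,0,1]]]}}

```text
t: 13.88
tcp_pos: [0.6241, 0.0096, 0.1217]
tool_rot: [2.079, 0.279, -2.079]
contact_force: [0.0, 2.1, 0.9]
gripper_width: 0.172
```

```bash
python3 st.py; python3 look.py w11
python3 - <<'E'
from h import *
d=dict(np.load('w11.npz'));W=cloud(d,d['E']); ex=np.array([.9643,.2648]); ey=np.array([-.2648,.9643])
X=W[...,:2]@ex;Y=W[...,:2]@ey;Z=W[...,2]
for nm,q in [('jaw',(abs(Z-.049)<.003)&(Y<-.015)&(Y>-.155)&(abs(X-.57)<.024)),('buf',(Z>.025)&(Z<.038)&(Y>-.01)&(Y<.02)&(abs(X-.57)<.018)),('cork',(Z>.073)&(Z<.08)&(Y>-.1)&(Y<0.03)&(abs(X-.57)<.03))]:
    if q.sum(): print(nm,q.sum(),np.percentile(Y[q],[1,50,99]).round(4),np.percentile(X[q],[1,50,99]).round(4))
E
```

```text
t 13.875 z 0.1217 r 0.045 phi 139.08 Ftan(on tool) -1.15 Frad 1.73 fz 0.95 w 0.172
13.875 [0.6241 0.0096 0.1217] [[0.0, 0.264, -0.965], [0.0, -0.965, -0.264], [-1.0, -0.0, -0.0]] [0.01 2.07 0.95] 0.17160310420500702 [-0.107  0.614  1.376  0.     1.152  1.197]
jaw 1631 [-0.0427 -0.0372 -0.0168] [0.5487 0.5755 0.5937]
buf 161 [0.0094 0.011  0.0148] [0.5824 0.5861 0.5878]
cork 1574 [-0.0244 -0.0133 -0.0011] [0.5622 0.5746 0.5856]
```

Request:
{"name": "jog_arm", "arguments": {"steps": [[[0,0.06,-0.05,0,0,0,1],[0,0.12,-0.1,0,0,0,1],[0,0.18,-0.15,0,0,0,1],[0,0.24,-0.2,0,0,0,1]]]}}

```text
t: 14.42
tcp_pos: [0.6267, 0.0078, 0.1218]
tool_rot: [2.079, 0.279, -2.079]
contact_force: [-1.4, 2.5, 1.3]
gripper_width: 0.17
```

```bash
python3 st.py
```

```text
t 14.425 z 0.1218 r 0.045 phi 143.09 Ftan(on tool) -2.66 Frad 1.07 fz 1.26 w 0.17
```

Request:
{"name": "jog_arm", "arguments": {"steps": [[[0,0.06,-0.05,0,0,0,1],[0,0.13,-0.09,0,0,0,1],[0,0.19,-0.14,0,0,0,1]]]}}

```text
t: 14.8
tcp_pos: [0.6285, 0.0063, 0.1217]
tool_rot: [2.079, 0.279, -2.079]
contact_force: [-1.5, 1.8, 0.4]
gripper_width: 0.169
```

```bash
python3 st.py
```

```text
t 14.8 z 0.1217 r 0.045 phi 146.07 Ftan(on tool) -2.34 Frad 0.38 fz 0.39 w 0.169
```

Request:
{"name": "jog_arm", "arguments": {"steps": [[[0,0.07,-0.04,0,0,0,1],[0,0.13,-0.09,0,0,0,1]]]}}

```text
t: 15.05
tcp_pos: [0.6297, 0.0052, 0.1218]
tool_rot: [2.079, 0.279, -2.079]
contact_force: [-0.9, 2.2, 0.1]
gripper_width: 0.169
```

```bash
python3 st.py
```

```text
t 15.05 z 0.1218 r 0.045 phi 148.09 Ftan(on tool) -2.17 Frad 0.98 fz 0.08 w 0.169
```

Request:
{"name": "jog_arm", "arguments": {"steps": [[[0,0.07,-0.04,0,0,0,1],[0,0.13,-0.08,0,0,0,1]]]}}

```text
t: 15.3
tcp_pos: [0.6308, 0.0043, 0.1217]
tool_rot: [2.079, 0.279, -2.079]
contact_force: [-1.2, 2.2, 1.6]
gripper_width: 0.172
```

```bash
python3 st.py;  python3 look.py w12
python3 - <<'E'
from h import *
d=dict(np.load('w12.npz'));W=cloud(d,d['E']); ex=np.array([.9643,.2648]); ey=np.array([-.2648,.9643])
X=W[...,:2]@ex;Y=W[...,:2]@ey;Z=W[...,2]
for nm,q in [('buf',(Z>.025)&(Z<.038)&(Y>-.01)&(Y<.02)&(abs(X-.57)<.018)),('cork',(Z>.073)&(Z<.08)&(Y>-.1)&(Y<0.03)&(abs(X-.57)<.03))]:
    if q.sum(): print(nm,q.sum(),np.percentile(Y[q],[1,50,99]).round(4),np.percentile(X[q],[1,50,99]).round(4))
E
```

```text
t 15.3 z 0.1217 r 0.0451 phi 149.88 Ftan(on tool) -2.41 Frad 0.67 fz 1.56 w 0.172
15.3 [0.6308 0.0043 0.1217] [[-0.0, 0.264, -0.965], [0.0, -0.965, -0.264], [-1.0, -0.0, 0.0]] [-1.25  2.17  1.56] 0.17203834189617734 [-0.115  0.625  1.354  0.     1.162  1.189]
buf 135 [0.0094 0.0113 0.0149] [0.5841 0.5866 0.588 ]
cork 1536 [-0.0224 -0.0112  0.0013] [0.5626 0.5747 0.5856]
```

View pics/w12.png

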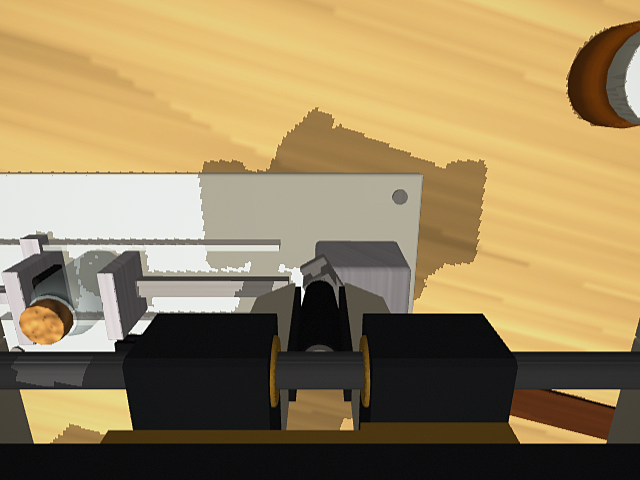

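The vial (cork at (47,322)) is almost at the buffer. Continuing in 2° nudges.

Request:
{"name": "jog_arm", "arguments": {"steps": [[[0,0.07,-0.04,0,0,0,1],[0,0.14,-0.08,0,0,0,1]]]}}

```text
t: 15.6
tcp_pos: [0.6316, 0.0034, 0.1217]
tool_rot: [2.078, 0.28, -2.08]
contact_force: [-2.7, 4.3, 2.3]
gripper_width: 0.172
```

```bash
python3 st.py
```

```text
t 15.6 z 0.1217 r 0.0451 phi 151.42 Ftan(on tool) -4.94 Frad 1.03 fz 2.26 w 0.172
```

Contact: the tangential force rose to 4.9 N, about 11 N of squeeze. I'll hold and re-read.

Request:
{"name": "jog_arm", "arguments": {"steps": [[[0,0,0,0,0,0,1],[0,0,0,0,0,0,1]]]}}

```text
t: 15.85
tcp_pos: [0.6316, 0.0034, 0.1217]
tool_rot: [2.078, 0.28, -2.08]
contact_force: [-3.4, 3.2, 1.6]
gripper_width: 0.171
```

```bash
for i in 1 2 3; do python3 st.py; python3 -c "
from workcell import *; capture('wrist')"; done
```

```text
t 15.85 z 0.1217 r 0.0451 phi 151.47 Ftan(on tool) -4.66 Frad -0.21 fz 1.64 w 0.171
t 15.9 z 0.1217 r 0.0451 phi 151.48 Ftan(on tool) -5.55 Frad -0.01 fz 2.11 w 0.171
t 15.95 z 0.1217 r 0.0451 phi 151.47 Ftan(on tool) -5.43 Frad 0.9 fz 1.96 w 0.172
```

The squeeze is about 11-13 N, held for more than 0.3 s. I'll unload the tool gently before opening so the crank doesn't snap back.

Request:
{"name": "jog_arm", "arguments": {"steps": [[[0,-0.02,0.01,0,0,0,1],[0,-0.05,0.03,0,0,0,1],[0,-0.07,0.04,0,0,0,1]]]}}

```text
t: 16.38
tcp_pos: [0.6316, 0.0035, 0.1217]
tool_rot: [2.079, 0.279, -2.078]
contact_force: [-1.8, 3.0, 0.1]
gripper_width: 0.169
```

```bash
for i in 1 2 3; do python3 st.py; python3 -c "
from workcell import *; capture('wrist')"; done
```

```text
t 16.375 z 0.1217 r 0.0451 phi 151.32 Ftan(on tool) -3.45 Frad 0.8 fz 0.06 w 0.169
t 16.425 z 0.1217 r 0.0451 phi 151.29 Ftan(on tool) -2.61 Frad 0.38 fz 0.33 w 0.168
t 16.475 z 0.1217 r 0.045 phi 151.32 Ftan(on tool) -3.18 Frad 0.11 fz 0.57 w 0.172
```

Request:
{"name": "jog_arm", "arguments": {"steps": [[[0,-0.03,0.02,0,0,0,1],[0,-0.07,0.04,0,0,0,1],[0,-0.07,0.04,0,0,0,1]]]}}

```text
t: 16.9
tcp_pos: [0.6311, 0.0039, 0.1218]
tool_rot: [2.079, 0.278, -2.078]
contact_force: [1.3, 0.8, -0.7]
gripper_width: 0.173
```

```bash
for i in 1 2 3; do python3 st.py; python3 -c "
from workcell import *; capture('wrist')"; done
```

```text
t 16.9 z 0.1218 r 0.045 phi 150.5 Ftan(on tool) 0.35 Frad 1.48 fz -0.69 w 0.173
t 16.95 z 0.1218 r 0.045 phi 150.43 Ftan(on tool) -0.37 Frad 1.61 fz -0.27 w 0.168
t 17.0 z 0.1218 r 0.045 phi 150.38 Ftan(on tool) -0.25 Frad 0.95 fz -0.29 w 0.173
```

Tangential force is now about 0 and the crank slipped back 0.9°, so roughly 6 N of squeeze remains. Opening, then going straight up.

Request:
{"name": "jog_arm", "arguments": {"steps": [[[0,0,0,0,0,0,0.5],[0,0,0,0,0,0,0.2],[0,0,0,0,0,0,0],[0,0,0,0,0,0,0],[-1.5,0,0,0,0,0,0],[-4,0,0,0,0,0,0],[-8,0,0,0,0,0,0],[-11,0,0,0,0,0,0],[-11,0,0,0,0,0,0],[-11,0,0,0,0,0,0]]]}}

```text
t: 18.3
tcp_pos: [0.6304, 0.0043, 0.2313]
tool_rot: [2.078, 0.279, -2.08]
contact_force: [-0.7, 0.5, 0.1]
gripper_width: 0.502
```

```bash
python3 st.py; python3 look.py w13
python3 - <<'E'
from h import *
for n in ['side','scene']:
    c=capture(n)
    v0,u0=(170,260) if n=='side' else (200,230)
    cv2.imwrite(f'pics/{n}2.png',cv2.resize(c['img'][v0:v0+150,u0:u0+200],None,fx=4,fy=4,interpolation=cv2.INTER_CUBIC))
d=dict(np.load('w13.npz'));W=cloud(d,d['E']); ex=np.array([.9643,.2648]); ey=np.array([-.2648,.9643])
X=W[...,:2]@ex;Y=W[...,:2]@ey;Z=W[...,2]
for nm,q in [('stoptop',(abs(Z-.053)<.003)&(Y>.005)&(Y<.06)&(abs(X-.57)<.025)),('jaw',(abs(Z-.049)<.003)&(Y<-.02)&(Y>-.155)&(abs(X-.57)<.024)),('cork',(Z>.073)&(Z<.08)&(Y>-.1)&(Y<0.03)&(abs(X-.57)<.03)),('handle tip',(Z>.14)&(Z<.17)&(abs(X-.61)<.04))]:
    if q.sum(): print(nm,q.sum(),np.percentile(Y[q],[1,50,99]).round(4),np.percentile(X[q],[1,50,99]).round(4),np.percentile(Z[q],98).round(4))
E
```

```text
t 18.3 z 0.2313 r 0.0448 phi 149.53 Ftan(on tool) -0.87 Frad -0.09 fz 0.08 w 0.502
18.3 [0.6304 0.0043 0.2313] [[-0.001, 0.264, -0.965], [0.0, -0.965, -0.264], [-1.0, -0.0, 0.001]] [-0.68  0.54  0.08] 0.5021326837764439 [-0.115  0.538  1.198 -0.     1.406  1.189]
stoptop 701 [0.0077 0.0181 0.0241] [0.5471 0.5727 0.5944] 0.0551
jaw 744 [-0.0403 -0.0351 -0.0219] [0.5487 0.5738 0.5938] 0.0518
cork 741 [-0.0217 -0.0107  0.001 ] [0.5626 0.5742 0.5855] 0.078
handle tip 730 [-0.1718 -0.1639 -0.1565] [0.604  0.613  0.6176] 0.1628
```

View pics/w13.png

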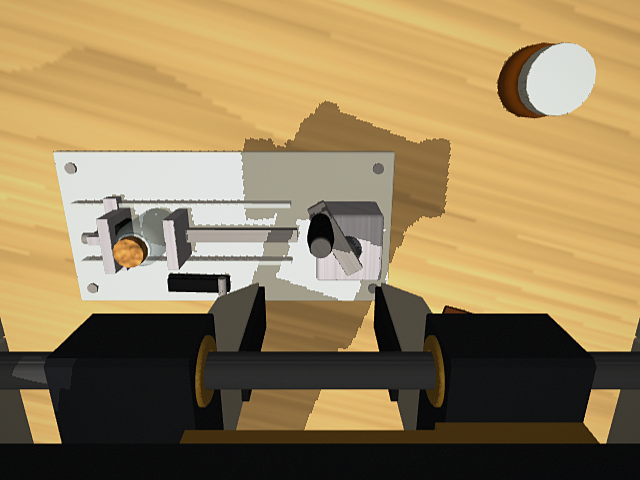

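View pics/side2.png

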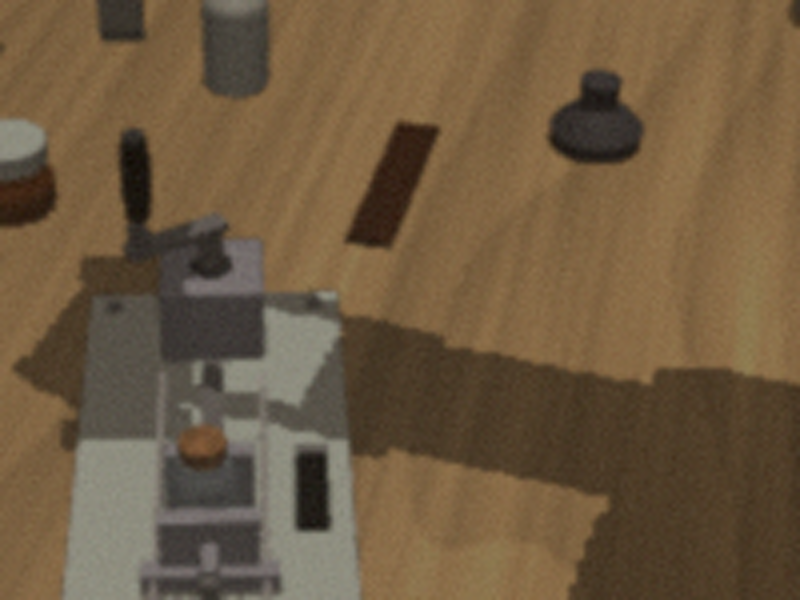

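View pics/scene2.png

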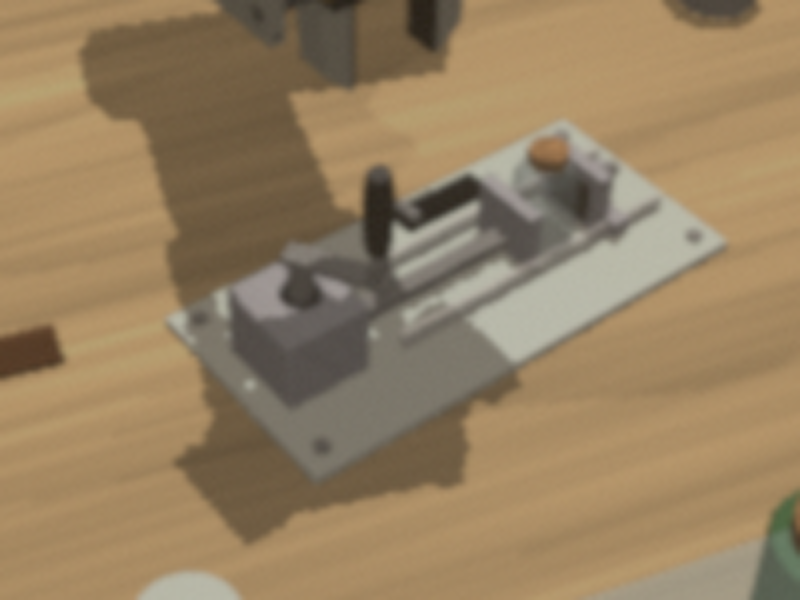

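```bash
python3 st.py; python3 -c "
from workcell import *; print(job_done())"
```

```text
t 18.45 z 0.2304 r 0.0447 phi 149.38 Ftan(on tool) -0.53 Frad -0.05 fz 0.76 w 0.499
the job is handed in; nothing more can be done
None
```

The job is handed in: the vial is clamped against the end stop's buffer, the handle is standing upright, and the gripper has let go. It took 18.5 s of the 70 s, and no verdict was reported.

- **Folding:** I pinched the sleeve and swung the handle up to upright. The images show it standing with the arm level.
- **Cranking:** I turned the crank about 511° (1.42 turns) clockwise. Free-running handle force was about 2.2 N, and it rose to about 5.1 N at contact. That is about 12 N of squeeze by the formula, or about 10.5 N measured as the rise above free running.
- **Release:** I eased the handle back to about zero force before opening. The crank slipped back about 1°, so I estimate 5–6 N of squeeze still held. I couldn't measure this directly after letting go.
- **Last pictures:** The vial is upright between jaw and buffer, with its axis about 24 mm from the front of the stop plate. The gripper is about 70 mm clear above the handle, and the clip, comb, brush and jar are where they were. I didn't check the tumbler, soap and lotion closely in the last pictures, but the arm never went near them.
- **Disagreements:** Force readings scattered by about 0.5 N. While gripping the folded handle, a side force of about 6 N showed I was about 1.5 mm off; I corrected this before cranking.

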